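# Set up the inside of a vacuum coater on its chamber plate

## Robot

A 6-joint arm with a two-finger parallel gripper is mounted at the origin on the work surface. World frame = base frame: x ahead of the robot, y to its left, z up, the work surface at z = 0. Lengths are in mm, angles in rad, forces in N, time in s.
With the tool pointing down it reaches from about 350 to 975 mm from the base axis. Payload 7.1 kg.
Tool frame: the origin (TCP) lies on the front face of the gripper's body, between the roots of the fingers; the fingertips stand 80 mm ahead of it and the grasp point (between the pads) lies 61 mm ahead of it (env.tips_ahead is the distance from the TCP to the fingertips, in mm); z points along the fingers, y is the line along which they close (so a half turn about z gives the same grasp; the last joint's range is limited). The gripper opens to 88 mm and grips with 3 to 60 N. Pads are 20 mm wide; open, the fingers measure 115 mm over their backs; the gripper's body (75 mm by 178 mm) begins 61 mm behind the grasp point.
Start: joints at [1.116, 0.423, 1.63, -0, 1.089, -0.019], TCP at [263.803, 566.581, 302.675] pointing down, gripper open.
Joint ranges: [-3, 3], [-0.9, 2.11], [0.09, 2.58], [-1.31, 4.45], [0.11, 2.69], [-2.54, 2.54]. Speed limits (rad/s): [2.39, 2.39, 3.01, 3.14, 3.14, 3.14].

## Interface

Orientations are given as a unit quaternion [x, y, z, w].
In Python, from station import env, set_gripper, viewer, workorder gives the robot as it stands. Calls block until the motion is done:
- env.reach(position, orientation): joint-space move of the TCP to a pose.
- env.move_l(position, rot=None, rate=150, f_stop=None): straight line of the TCP; rot=None keeps the orientation; rate is the mean speed in mm/s. With f_stop (N) it stops when the force on the tool has changed by that much, and returns True; else False.
- env.move_joints(angles): joint-space move.
- set_gripper(opening): finger opening in mm; the grip force is fixed at half the most; returns when the fingers have stopped.
- env.hold(seconds).
- env.ik(position, orientation): joint angles nearest the present ones, or None.
- env.read_state(): the state.
- viewer.camera(name): name is "scene" or "top"; returns the picture (400x640x3 uint8, blue, green, red); there is no depth.
- viewer.camera_params(name): a dict with "fx", "fy", "cx", "cy" (pixels), "dist" ([k1, k2, p1, p2, k3] as OpenCV has them; the pictures are not rectified), "pose" (4x4, takes a point from camera to world coordinates). Camera axes: x right, y up, looking along -z (the intrinsics and any distortion apply to the point x, -y, -z); pixel columns grow to the right and rows downward; lengths in mm; the calibration is good to about 2 mm. A picture is of the moment at which its call begins. camera_params takes no time and is no camera call.
A pose or a line that the arm cannot do raises env.IKError and nothing moves.
- workorder.sign_off(): hands the job in; it is judged then, once.
The state is a dict: "time_s": time; "qpos": joint angles; "dq": joint speeds; "tau": joint torques, N m; "tool_pos": TCP position; "orientation": TCP orientation; "force": force on the tool from outside, world axes, zero at the start; "wrist_torque": the same for the moment, N m; "width": finger opening in mm; "grip_force": force on a finger pad.
Only numpy, scipy, OpenCV 4.12 (cv2) and the standard library are available. Lean on these libraries where they do the work, as an engineer would, in place of code of your own. Each camera call takes 0.05 s, during which the arm holds its last target. There are 200 camera calls.

## Task

Set up the coating chamber on the dark metal plate: put the drilled specimen stage centred on top of the round pedestal, stub up, and lay the large flat clamp ring on top of the stage, around its stub. On the steel rail with the two copper posts, stand the graphite crucible, mouth up, midway between the posts, and stand the steel sensor block upright in the middle of the outlined square beyond the short post. Leave the small seal ring and the plain blank disc where they are, and let go of everything.

Things in the scene. Friction and masses are not known exactly. Their poses are not given: they have to be found in the camera images.
- stage: Specimen stage, loose: aluminium disc 54 mm in diameter and 10 mm thick with a circle of 12 small dark holes, and an upright centre stub 16 mm in diameter rising 24 mm above the disc (34 mm in all); about 80 g. Origin at the centre of the underside, z up along the stub. It starts stub up on the bench and can be gripped by the stub.
- clamp_ring: Large flat clamp ring, loose: plain aluminium, 64 mm outer and 34 mm inner diameter, 12 mm thick, about 80 g, lying flat on the bench. Origin at the centre of the underside, z up. It can be gripped across its outer diameter.
- crucible: Graphite crucible, loose: dark grey round straight-sided cup, 36 mm outer diameter, 34 mm high, wall 5 mm, about 60 g, standing mouth up on the bench. Origin at the centre of the underside, z up.
- sensor: Sensor block, loose: upright steel block 30 x 30 mm and 45 mm high with a brass disc 20 mm in diameter on its top; about 150 g. Origin at the centre of the underside, z up, x and y square to its side faces. It starts upright at any yaw.
- pedestal: Pedestal, fixed on the chamber plate: steel, round base flange 68 mm in diameter and 6 mm thick, round column 48 mm in diameter, flat top 30 mm above its origin. Origin at the centre of the underside, 10 mm above the bench (the plate's top), z up.
- source_rail: Fixed steel bar on the plate: 184 mm along x, 40 along y, 8 thick. On its midline: copper posts, 10 mm across, with 18 mm white collars: the tall one (55 mm) at x = -80 mm, the short (25 mm) at x = +16; midway is x = -32. Beyond the short post a black outlined 36 mm square, flush, is centred at x = +57. Origin: centre of underside, 10 mm above the bench; bar top at z = 8, z up.
- blank: Plain blank disc, loose, to be left alone: solid steel, 55 mm in diameter, 10 mm thick, no holes and no stub. Origin at the centre of the underside.
- seal_ring: Small seal ring, loose, to be left alone: steel, 42 mm outer and 28 mm inner diameter, 10 mm thick. Origin at the centre of the underside.
Not all that is in view belongs to the job. Leave any green look-alike of the stage alone.

How it is judged (in metres and radians):
At the end, for the whole second after the job is handed in: Stage on the pedestal within 10 mm of its centre, ring flat on the stage within 11 mm of its centre, crucible and sensor standing on the rail within 12 mm along and 11 mm across of their places (midway between the posts; centre of the outlined square), all upright within 0.12 rad and at rest (horizontal distance between stage and pedestal below 0.01 m and z of stage in the frame of pedestal between 0.027 and 0.034 m and horizontal distance between clamp_ring and stage below 0.011 m and z of clamp_ring in the frame of stage between 0.007 and 0.014 m and x of crucible in the frame of source_rail between -0.044 and -0.02 m and y of crucible in the frame of source_rail between -0.011 and 0.011 m and z of crucible in the frame of source_rail between 0.005 and 0.012 m and x of sensor in the frame of source_rail between 0.045 and 0.069 m and y of sensor in the frame of source_rail between -0.011 and 0.011 m and z of sensor in the frame of source_rail between 0.005 and 0.012 m and angle between each of stage, clamp_ring, crucible, sensor's own z axis and vertical below 0.12 rad and linear speed of each of stage, clamp_ring, crucible, sensor below 0.02 m/s); the robot touches nothing.
It fails at once if the plain blank disc is moved by more than 20 mm (distance of blank from where it was at the start of the episode above 0.02 m).
It fails at once if the small seal ring is moved by more than 20 mm (distance of seal_ring from where it was at the start of the episode above 0.02 m).
It also fails if it takes over 93 s, if anything falls off the work surface, if the arm or the gripper's body presses on something with over 40 N, if the wrist force passes 120 N, or if a joint passes its speed limit or range.

## Working session

There is one attempt and no reset: what is moved stays moved. The work goes in short steps, each a Python script; the robot and the scene stay as the last script left them, time stands still between calls to the robot, and variables do not carry over. Pictures are saved under pics/ and viewed, at most 14 in all, crops included, and the job is handed in when it is done.

```bash
mkdir -p pics; ls; python3 - <<'E'
from station import env, set_gripper, viewer, workorder
import cv2
for n in("top","scene"):
    cv2.imwrite(f"pics/{n}0.png",viewer.camera(n)); p=viewer.camera_params(n); print(n,p)
s=env.read_state();print(s["time_s"],s["orientation"],s["width"])
E
```

```text
pics
top {'fx': 397.8060271478672, 'fy': 397.8060271478672, 'cx': 317.647406835427, 'cy': 203.63093402624827, 'dist': array([-0.00027334,  0.        ,  0.        ,  0.        ,  0.        ]), 'pose': array([[ 1.34895209e-02,  9.91453040e-01, -1.29764795e-01,
         3.76965788e+02],
       [-9.99879290e-01,  1.43756702e-02,  5.89458306e-03,
         7.14594304e+00],
       [ 7.70965819e-03,  1.29669616e-01,  9.91527282e-01,
         1.04477483e+03],
       [ 0.00000000e+00,  0.00000000e+00,  0.00000000e+00,
         1.00000000e+00]])}
scene {'fx': 430.513825159797, 'fy': 430.513825159797, 'cx': 317.64607343502524, 'cy': 195.58505483529544, 'dist': array([-0.04983001,  0.        ,  0.        ,  0.        ,  0.        ]), 'pose': array([[ 5.94757919e-01, -6.27297166e-01,  5.02753700e-01,
         1.02864138e+03],
       [ 8.03880843e-01,  4.59249558e-01, -3.77975440e-01,
        -3.87987609e+02],
       [ 6.21350771e-03,  6.28957955e-01,  7.77414486e-01,
         8.42996257e+02],
       [ 0.00000000e+00,  0.00000000e+00,  0.00000000e+00,
         1.00000000e+00]])}
0.1 [ 2.16175976e-01  9.76354178e-01 -6.62663869e-04 -1.67098785e-04] 87.72983308985074
```

View pics/top0.png

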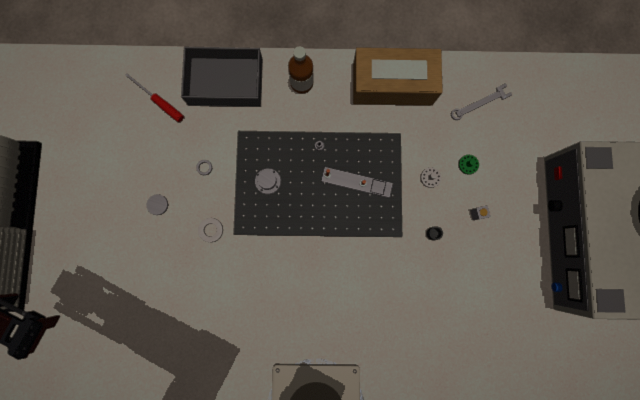

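View pics/scene0.png

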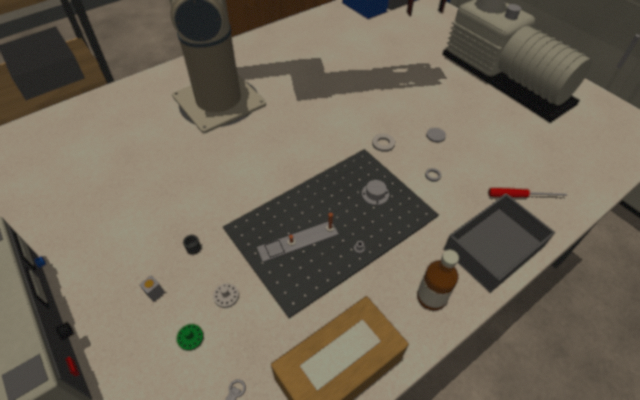

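Top view candidates:
- **Stage:** grey drilled disc (430,178). The green look-alike is at (469,164), the blank at (157,204) and the pedestal at (267,181).
- **Clamp ring:** larger ring (212,230), with the seal ring at (205,168).
- **Crucible:** dark cup (433,233). A small fitting on the plate is at (319,145).
- **Sensor:** block with brass disc (480,213).
- **Rail:** (357,181), tall post near (327,173), square near (380,187).

I'll check these choices in close crops.

```bash
python3 - <<'E'
import cv2
i=cv2.imread("pics/top0.png")
def c(n,x,y,w,h,k): cv2.imwrite(f"pics/{n}.png",cv2.convertScaleAbs(cv2.resize(i[y:y+h,x:x+w],None,fx=k,fy=k,interpolation=cv2.INTER_CUBIC),alpha=1.3))
c("cropR",400,145,100,100,6-0)
c("cropP",240,150,160,60,5)
c("cropL",140,150,90,100,6)
E
```

```text
(no output)
```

View pics/cropR.png

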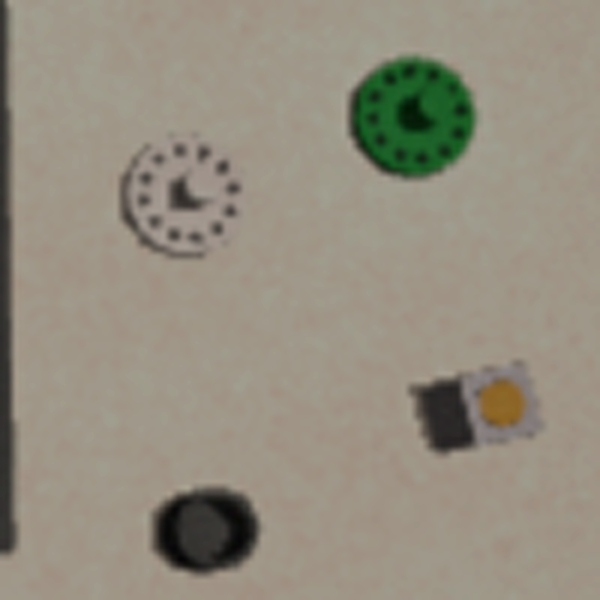

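View pics/cropP.png

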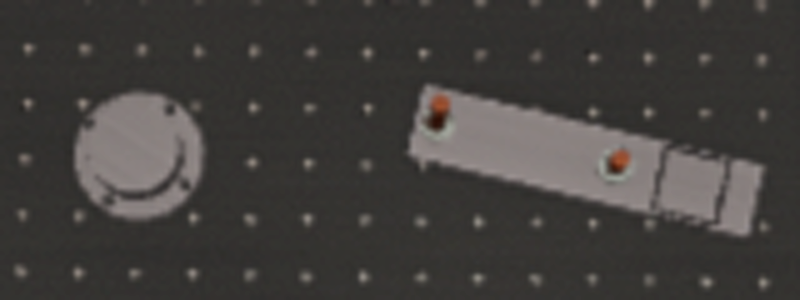

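View pics/cropL.png

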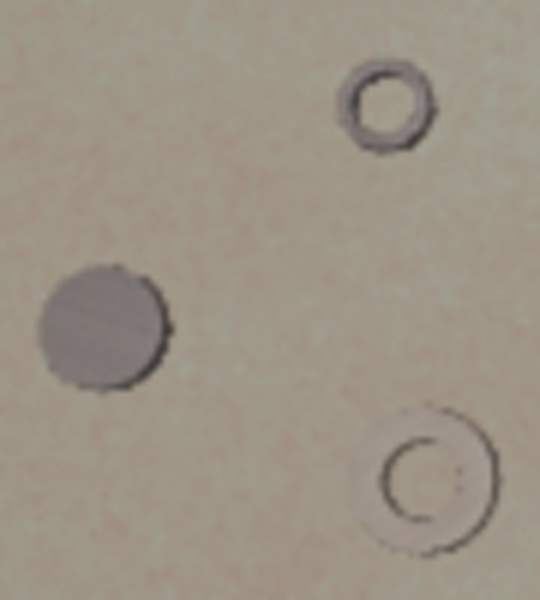

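The crops confirm the grey drilled stage, the brass-topped sensor, the dark cup, and the larger ring. Next I turn these pixels into positions and overlay the models in both cameras.

```bash
cat > h.py <<'E'
import numpy as np, cv2
from station import env, set_gripper, viewer, workorder
def KD(p): return np.array([[p["fx"],0,p["cx"]],[0,p["fy"],p["cy"]],[0,0,1]]),np.array(p["dist"])
F=np.diag([1,-1,-1.])
def ray(n,uv,z):
    p=viewer.camera_params(n);K,D=KD(p)
    x,y=cv2.undistortPoints(np.array([[uv]],float),K,D)[0,0]
    d=p["pose"][:3,:3]@F@[x,y,1];o=p["pose"][:3,3]
    return o+d*(z-o[2])/d[2]
def proj(n,P):
    p=viewer.camera_params(n);K,D=KD(p);R=(p["pose"][:3,:3]@F).T
    return cv2.projectPoints(np.array(P,float),cv2.Rodrigues(R)[0],-R@p["pose"][:3,3],K,D)[0][:,0]
def circ(x,y,z,d): a=np.linspace(0,2*np.pi,40);return np.c_[x+d/2*np.cos(a),y+d/2*np.sin(a),0*a+z]
def sq(x,y,z,lx,ly,t):
    v=np.array([[1,1],[-1,1],[-1,-1],[1,-1],[1,1]])*[lx/2,ly/2];c,s=np.cos(t),np.sin(t)
    return np.c_[x+v[:,0]*c-v[:,1]*s,y+v[:,0]*s+v[:,1]*c,np.full(5,z)]
def crop(n,img,P,xy,w,k,):
    x,y=xy;o=cv2.resize(cv2.convertScaleAbs(img[y:y+w,x:x+w],alpha=1.3),None,fx=k,fy=k,interpolation=cv2.INTER_CUBIC)
    for q in P:
        u=((proj(n,q)-[x,y]+.5)*k-.5).round().astype(int)
        cv2.polylines(o,[u.reshape(-1,1,2)],False,(255,255,0),1)
    return o
E
cat > est.py <<'E'
from h import *
o=lambda u,v,k,x,y:((u+.5)/k-.5+x,(v+.5)/k-.5+y)
S=ray("top",o(188.4,193.5,6,400,145),10)
R=ray("top",o(424,479,6,140,150),12)
C=ray("top",o(215.5,530,6,400,145),34)
B=ray("top",o(501,402,6,400,145),45)
P=ray("top",o(140.5,155.5,5,240,150),16)
k=[ray("top",o(u,v,5,240,150),18) for u,v in((427,85),(765,165),(748,236),(410,157))]
Q=np.mean(k,0);e=k[1]+k[2]-k[0]-k[3];th=np.arctan2(e[1],e[0])
b=[ray("top",o(u,v,6,400,145),45) for u,v in((465,378),(525,363),(540,428),(480,443))]
eb=b[1]+b[2]-b[0]-b[3];tb=np.arctan2(eb[1],eb[0])
if __name__=="__main__":
    np.set_printoptions(precision=1,suppress=True)
    print(S,R,C,B,P,Q,th,tb,[np.linalg.norm(k[i]-k[i-1]) for i in range(4)],[np.linalg.norm(b[i]-b[i-1]) for i in range(4)])
    m=[circ(*S[:2],10,54),circ(*S[:2],0,54),circ(*S[:2],34,16),circ(*R[:2],12,64),circ(*R[:2],12,34),circ(*C[:2],34,36),circ(*C[:2],0,36),
     sq(*B[:2],45,30,30,tb),sq(*B[:2],0,30,30,tb),circ(*P[:2],16,68),circ(*P[:2],40,48),sq(*Q[:2],18,184,40,th)]
    d=np.array([np.cos(th),np.sin(th)])
    m+=[sq(*(Q[:2]+57*d),18,36,36,th),circ(*(Q[:2]-80*d),65,10),circ(*(Q[:2]+16*d),35,10)]
    t=cv2.imread("pics/top0.png");s=cv2.imread("pics/scene0.png")
    a=[crop("top",t,m,q,70,5) for q in((240,145),(320,145),(405,155))]; a[2]=crop("top",t,m,(415,160),80,350/80)
    g=[crop("scene",s,m,(355,120),100,3.5),crop("scene",s,m,(245,180),100,3.5),crop("scene",s,m,(135,225),100,3.5)]
    O=np.vstack([np.hstack(a),np.hstack(g)]);cv2.imwrite("pics/ov.png",cv2.resize(O,(798,532)))
E
python3 est.py
```

```text
[ 588.4 -298.7   10. ] [440.7 278.3  12. ] [ 438.5 -299.7   34. ] [ 493.6 -418.7   45. ] [570.4 133.   16. ] [ 570.8 -101.5   18. ] -1.7909920513108568 -1.3141137566019139 [np.float64(39.61488545517636), np.float64(182.42705785023563), np.float64(38.94870391650799), np.float64(181.43694325028486)] [np.float64(28.039768995942154), np.float64(26.62329997107586), np.float64(28.07491868563629), np.float64(26.52795883127475)]
```

View pics/ov.png

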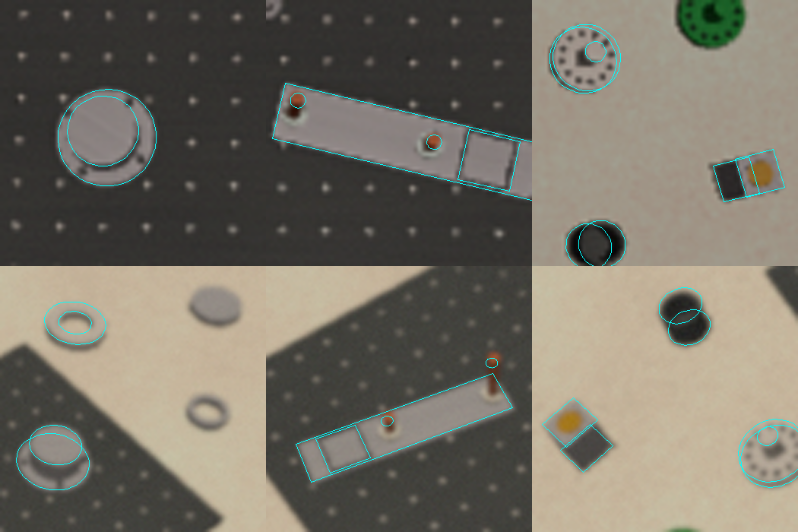

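The overlays match both views to about 1–2 mm, and the rail measures 182×39 and the sensor 27–28 mm against their given sizes. I'll start with the stage.

```bash
cat > act.py <<'E'
from est import *
from scipy.spatial.transform import Rotation as Ro
d=np.array([np.cos(th),np.sin(th)])
def quat(phi,pos):
    best=None
    for f in(phi,phi+np.pi):
        y=np.array([np.cos(f),np.sin(f),0]);z=np.array([0,0,-1.])
        q=Ro.from_matrix(np.c_[np.cross(y,z),y,z]).as_quat();j=env.ik(pos,q)
        if j is not None and (best is None or abs(j[5])<best[0]): best=(abs(j[5]),q)
    return best[1]
UP=215
def pick(xy,zb,tip,phi):           # tip: fingertip height above the part's underside
    z=zb+tip+env.tips_ahead; hi=[*xy[:2],UP]
    set_gripper(88); env.reach(hi,quat(phi,hi)); hit=env.move_l([*xy[:2],z],f_stop=15)
    set_gripper(5); s=env.read_state(); print("width",s["width"],"grip",s["grip_force"],"hit",hit)
    env.move_l(hi)
def place(xy,zb,tip,phi):
    z=zb+tip+env.tips_ahead; hi=[*xy[:2],UP]
    env.reach(hi,quat(phi,hi)); print("width",env.read_state()["width"])
    env.move_l([*xy[:2],z+8]); hit=env.move_l([*xy[:2],z-1.5],rate=20,f_stop=4)
    s=env.read_state(); print("hit",hit,"dz",s["tool_pos"][2]-z)
    set_gripper(88); env.hold(.2); env.move_l(hi,rate=120); print("t",env.read_state()["time_s"])
E
python3 - <<'E'
from act import *
pick(S,0,14,0); place(P,40,14,0)
E
```

```text
width 15.415161085456285 grip 30.000009834766388 hit False
width 15.341185370159877
hit True dz -0.33500434507283217
t 11.475
```

```bash
python3 - <<'E'
from act import *
pick(B,0,12,tb+np.pi/2); place(Q[:2]+57*d,18,12,th+np.pi/2)
pick(C,0,8,0); place(Q[:2]-32*d,18,8,th+np.pi/2)
cv2.imwrite("pics/t1.png",viewer.camera("top"));cv2.imwrite("pics/s1.png",viewer.camera("scene"))
E
cat > ov2.py <<'E'
from est import *
import sys
n=sys.argv[1]
d=np.array([np.cos(th),np.sin(th)]);s=Q[:2]+57*d;c=Q[:2]-32*d
m=[circ(*P[:2],50,54),circ(*P[:2],74,16),sq(*s,63,30,30,th),circ(*c,52,36),sq(*Q[:2],18,184,40,th)]
if n=="2": m.append(circ(*P[:2],62,64))
t=cv2.imread(f"pics/t{n}.png");g=cv2.imread(f"pics/s{n}.png")
cv2.imwrite(f"pics/ov{n}.png",np.vstack([np.hstack([crop("top",t,m,q,70,4) for q in((240,145),(325,145))]),np.hstack([crop("scene",g,m,q,100,2.8) for q in((330,140),(245,180))])]))
E
python3 ov2.py 1
```

```text
width 30.193076088345975 grip 29.641637206077576 hit False
width 30.196978119356555
hit True dz -0.1577772561951889
t 21.0833
width 34.26031294907804 grip 35.18046375364065 hit False
width 34.52087535290159
hit True dz 0.00872023355431395
t 29.4667
```

View pics/ov1.png

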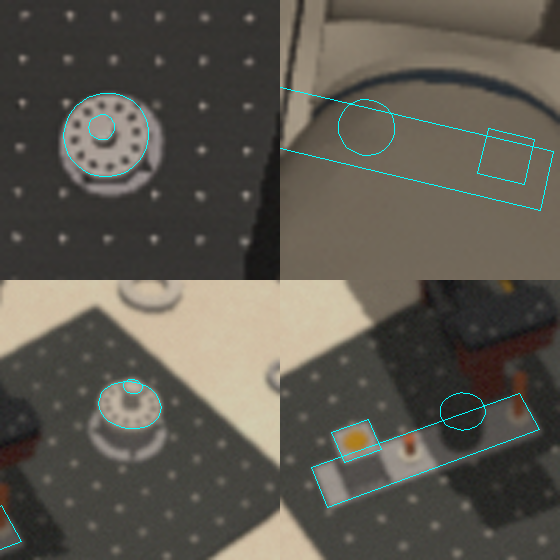

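The stage sits centred on the pedestal and the sensor is on the square, both matching the overlay. The arm shades the crucible near (460,425). The ring is next.

```bash
python3 - <<'E'
from act import *
pick(R,0,3,0); place(P,50,3,0)
h=env.read_state()["tool_pos"]; p=[380,330,300]; env.reach(p,quat(0,p))
cv2.imwrite("pics/t2.png",viewer.camera("top"));cv2.imwrite("pics/s2.png",viewer.camera("scene"))
E
python3 ov2.py 2
```

```text
width 62.053604765031146 grip 29.981960520381108 hit False
width 62.044236423977296
hit True dz 0.3830214850104312
t 37.2833
```

View pics/ov2.png

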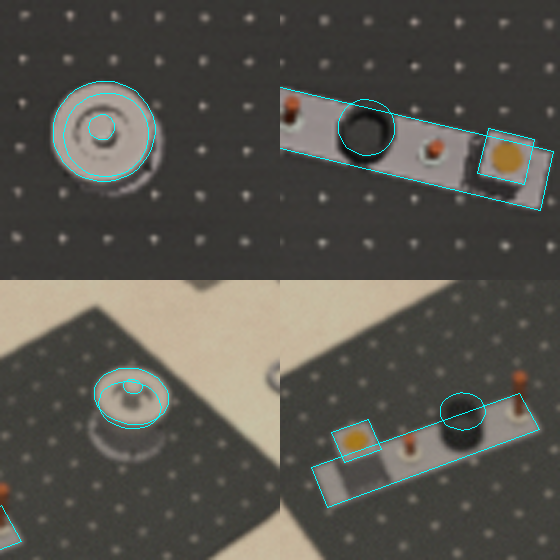

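All four parts match their target overlays: the ring is flat around the stub, the crucible is between the posts, and the sensor is on the square. The gripper is clear, so I'm handing it in.

```bash
python3 -c "
from station import workorder
print(workorder.sign_off())"
```

```text
the job is handed in; nothing more can be done
None
```

I handed the job in with the stage, clamp ring, crucible and sensor all in place in the last pictures and the gripper clear. The blank disc and seal ring were not touched, and the clock was just past 37 s of the 93 s allowed; the sign-off gave no verdict.

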